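Switch on the magnetic chuck at its guarded toggle

ROBOT

A 6-joint arm with a two-finger parallel gripper is mounted at the origin on the work surface. World frame = base frame: x ahead of the robot, y to its left, z up, the work surface at z = 0. Lengths are in m, angles in rad, forces in N, time in s.
With the tool pointing down it reaches from about 0.325 to 0.775 m from the base axis. Payload 9.3 kg.
Tool frame: the origin (TCP) lies at the very end of the fingers, on their centre line; the grasp point (between the pads) lies 19 mm behind it; z points along the fingers, y is the direction in which the jaws open and shut (so a half turn about z gives the same grasp; the last joint's range is limited). The gripper opens to 85 mm and grips with 20 to 120 N. Pads are 22 mm wide; open, the fingers measure 114 mm over their backs; the gripper's body (76 mm by 85 mm) begins 54 mm behind the grasp point. The pads swing forward as they close: fully open they stand 13 mm farther back than shut.
Start: joints at [1.032, 0.259, 0.021, 1.334, 0, 1.418], TCP at [0.207, 0.51, 0.231] pointing down, gripper open.
Joint ranges: [-3.04, 3.04], [-0.91, 1.82], [-1.04, 1.36], [-1.92, 1.95], [-1.52, 1.45], [-3.14, 3.14]. Speed limits (rad/s): [2.22, 2.22, 2.79, 3.14, 3.14, 3.14].

INTERFACE

Orientations are given as a unit quaternion [x, y, z, w].
In Python, from workcell import bot, capture, camera_info, look_for gives the robot as it stands.
- The arm moves only by the tool jog_arm, never from a script. Its argument "commands" is a list of rows, each a list of 3 entries, a list of its own where there are three numbers: the shift along the tool's x, y, z in m, then the turn, a rotation vector about the tool's x, y, z in rad, then the closure, from 0 (fully open) to 1 (shut). A call has 1 to 20 rows; each row is the pose to reach, as a shift and turn from the pose commanded when the call began, along the tool's axes at that moment; what a row does not reach only later rows make up. A row lasts 1/12 s, in which the tool goes at most 41.7 mm and 7.16 degrees, less where a joint would pass 70% of its speed; a pose out of reach is approached as far as the arm can. A call with a gripper value outside its range is refused whole. The fingers move at their own pace and stop on an object; "squeeze" is the grip in N (left out, the last holds). Time passes only in rows, so rows that repeat a pose let the fingers close. It gives the time, the measured TCP pose, the force and the opening at its end, in the units of the state.
- bot.sense(): the state, without advancing time (a new reading comes with each control period).
- capture(name): name is "scene" or "side" or "wrist"; returns (picture, depth): 420x560x3 uint8, red, green, blue; 420x560 float32, m along the optical axis (not along the pixel's ray), 0 where there is no reading.
- camera_info(name): a dict with "K" (3x3 intrinsics, pixels), "R" (3x3) and "t" (3): a world point X has camera coordinates R X + t. Camera axes: x right, y down, z forward; pixel columns grow to the right and rows downward; lengths in m; the calibration is good to about 2 mm. A picture is of the moment at which its call begins: read the wrist's pose just before it. camera_info takes no time and is no camera call; for the wrist camera it gives the pose at the moment of the call.
- bot.finish_job(): hands the job in, once; it reports no verdict.
Trained networks look in the newest picture that a camera, given by its name, has taken for a name from the list of things; names that differ only in an ending like _2 or _b are one class to them, and where a whole thing is asked for, a point or a joint stands for the part that bears it (a point fixed in the world has none). Each returns a list of dicts, best first, with "p" (0 to 1); they miss things now and then, are a little off and sometimes report something else, mostly with a low value. They report only what shows in the picture. A call takes as long as a camera call.
- look_for(camera, thing): "at" ([x, y, z] in m, in world coordinates, good to about 4 mm: the middle of the surface that is visible of it).
The state is a dict: "t": time; "joint_positions": joint angles; "qd": joint speeds; "tau": joint torques, N m; "ee_pos": TCP position; "tcp_rot": TCP orientation; "wrist_force": force on the tool from outside, world axes, zero at the start; "ft_torque": the same for the moment, N m; "grip_width": opening from 0.0 (shut) to 1.0 (fully open).
Only numpy, scipy, OpenCV 4.12 (cv2) and the standard library are available. Lean on these libraries where they do the work, as an engineer would, in place of code of your own. Each camera call takes 0.05 s, during which the arm holds its last target.

TASK

Switch the magnetic chuck on at its control box: lift the clear hinged guard with the back of a finger, and while the guard is up push the toggle beneath it over to its on side, the side of the guard's hinge; then draw the finger out and let the guard drop shut over the switched toggle. Work by touch only: pinch, force or carry nothing, leave the strength knob as it is set, and do not disturb the workpiece on the chuck or the other things on the bench.

Things in the scene. Friction and masses are not known exactly. Their poses are not given: they have to be found in the camera images.
- console: the chuck's control box, fixed: grey, 180 (x) x 210 (y) x 75 mm high, flat aluminium panel on top. Origin: centre of its underside; its -x side is the front, turned at most 0.3 rad from facing the robot's -x. On the panel, console (x, y) mm: toggle pivot (-30, 40); strength knob (30, -55); at x = 66 two pilot lamps and a fuse cap under 15 mm high.
- guard_hinge (a point): middle of the guard's hinge axis, on the box, at console (0, 40, 85) mm: 10 mm above the panel. The axis runs along the console's y. This point has the console's axes and does not move with the guard. 'In front' below means towards the console's -x. A bed plate 2 mm thick lies on the panel under the guard.
- guard (a joint): guard angle, rad: 0 shut, grows as its front rises and swings back about the hinge, stop at 1.25. A clear, smooth plastic cover, 50 mm wide, 2.5 mm walls, about 50 g: roof 46 mm above the panel, two cheeks, short front wall, open below that. A light damped spring and its weight always close it (under 1 N at the lip); it stays up only while a finger is under it.
- guard_edge (a point): middle of the lower edge of the guard's front wall, moves with the guard. Shut: 64 mm in front of the hinge axis and 26 mm above the panel; the space below it is open. The cheeks' lower edges are 26 mm above the panel from there back to 36 mm in front of the hinge axis, then 3 mm above it.
- guard_lip (a point): middle of the free edge of the guard's lift lip, moves with the guard. The lip is grey, 40 mm wide, 3 mm thick, and flares from the lower edge of the front wall 6 mm forward and 7 mm up. With the guard shut this point is 69 mm in front of the hinge axis and 34 mm above the panel.
- toggle (a joint): angle of the toggle, rad: 0 off (leaning 0.4 rad to the console's -x, away from the hinge), 0.8 on (leaning 0.4 rad to +x, towards the hinge). Over-centre: it snaps to the nearer side when past 0.4. Some 1.5 to 2 N at its tip moves it.
- toggle_tip (a point): centre of the 10 mm steel ball at the toggle's tip, moves with the toggle. The toggle is a steel bat 7 mm thick; from its pivot (30 mm in front of the hinge axis, 3 mm above the panel, in the middle of the guard's width) to this point are 34 mm. Off: 43 mm in front of the hinge axis and 34 mm above the panel; on: 17 mm in front of it, same height.
- strength_mark (a point): the pointer's outer end on the strength knob, a black knob with a bar grip, 32 mm across, rising 44 mm above the panel. It turns easily; it is to stay as it is.
- chuck: the magnetic chuck: a grey and steel block 110 x 180 x 60 mm high, fixed, brass strips in its top and a 7 mm high stop along its +x edge. Origin: centre of its underside.
- workpiece: a turned steel flange, loose, standing on the chuck: 60 mm across at the foot, 36 and 26 mm above, 48 mm high. Origin: centre of its underside.
- oil_bottle: a white plastic bottle, 60 mm across, 170 mm high, loose, standing beyond the work. Origin: centre of its underside.
- screwdriver: a screwdriver 200 mm long lying on the bench, loose, on the robot's side of the work.
- parts_tray: a grey plastic tray 150 x 110 x 35 mm with turned parts in it, loose, to the robot's right. Origin: centre of its underside.

How it is judged:
By the outcome, as a careful person would: the job done as asked, in the order asked, and still so for the second after the job is handed in, with the robot touching nothing.
It also fails if it takes over 35 s, if anything falls off the work surface, if the arm or the gripper's body presses on something with over 40 N, if the wrist force passes 120 N, or if a joint passes its speed limit or range.

## Working session

There is one attempt and no reset: what is moved stays moved. The work goes in short steps, Python scripts to look and compute and a tool call to move; the robot and the scene stay as the last step left them, time stands still between calls to the robot, and variables do not carry over. Pictures are saved under pics/ and viewed, and the job is handed in when it is done.

Besides the shell and the picture viewer there is one more tool, called after "Request:" as name(argument=value, ...), one argument or row to a line, values as JSON. jog_arm: Moves the arm, as the interface text tells. Its arguments: {"type":"object","properties":{"commands":{"type":"array","items":{"type":"array"}},"squeeze":{"type":"number"}},"required":["commands"]}

```bash
ls; mkdir -p pics; python3 - <<'E'
from workcell import bot,capture,camera_info,look_for
import cv2,numpy as np
s=bot.sense();print({k:np.round(v,3).tolist() for k,v in s.items()})
for c in ["scene","side"]:
    p,d=capture(c);cv2.imwrite(f"pics/{c}1.png",p[:,:,::-1]);np.save(f"pics/{c}1.npy",d)
    i=camera_info(c);print(c,np.round(i["K"],1).tolist(),np.round(i["R"],3).tolist(),np.round(i["t"],3).tolist())
for n in ["console","guard","guard_lip","toggle_tip","strength_mark"]:
    r=look_for("scene",n);print(n,[(np.round(a["at"],4).tolist(),round(a["p"],2)) for a in r][:3])
E
```

```text
pics
{'t': 0.0, 'joint_positions': [1.032, 0.259, 0.021, 1.334, 0.0, 1.418], 'qd': [-0.002, 0.0, -0.0, -0.0, -0.0, 0.001], 'tau': [-0.001, -55.565, 34.453, 0.014, -0.0, 0.0], 'ee_pos': [0.207, 0.509, 0.231], 'tcp_rot': [0.192, 0.981, -0.001, -0.0], 'wrist_force': [-1.17, -0.394, -0.048], 'ft_torque': [0.052, 0.018, 0.018], 'grip_width': 1.004}
scene [[451.5, 0.0, 280.2], [0.0, 451.5, 208.6], [0.0, 0.0, 1.0]] [[-0.844, 0.536, -0.007], [0.45, 0.702, -0.551], [-0.291, -0.468, -0.834]] [0.55, -0.108, 1.214]
side [[422.6, 0.0, 276.6], [0.0, 422.6, 213.5], [0.0, 0.0, 1.0]] [[0.961, -0.277, -0.006], [-0.168, -0.567, -0.807], [0.22, 0.776, -0.591]] [-0.608, 0.119, 0.891]
console [([0.6176, -0.1652, 0.0728], 0.96)]
guard [([0.5892, -0.1597, 0.1214], 0.92)]
guard_lip [([0.5844, -0.1497, 0.1203], 0.77)]
toggle_tip []
strength_mark [([0.6459, -0.253, 0.1085], 0.56)]
```

View pics/scene1.png

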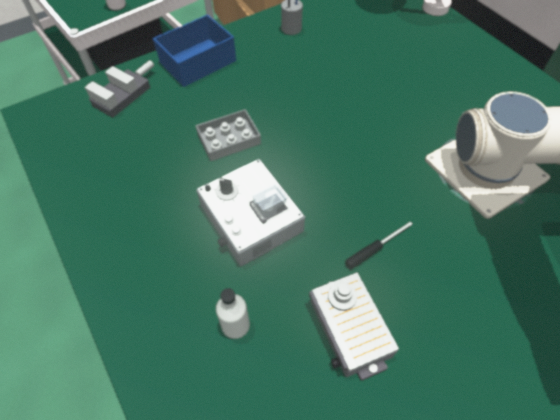

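View pics/side1.png

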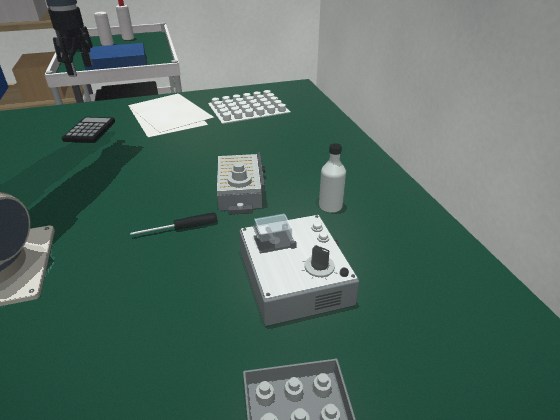

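The console shows at about (250,210) in the scene picture and (300,262) in the side picture, with the guard at its robot-side, left corner. I'll fit the panel rectangle from depth next.

```bash
cat > h.py <<'E'
import numpy as np,cv2
from workcell import bot,capture,camera_info,look_for
def cloud(i,d):
    v,u=np.mgrid[0:d.shape[0],0:d.shape[1]]
    K=i["K"];c=np.stack([(u-K[0][2])/K[0][0]*d,(v-K[1][2])/K[1][1]*d,d],-1)
    return (c-np.array(i["t"]))@np.array(i["R"])   # R^T(c-t)
E
python3 - <<'E'
from h import *
for c in ["scene","side"]:
    d=np.load(f"pics/{c}1.npy");P=cloud(camera_info(c),d)
    m=(d>0)&(abs(P[...,0]-.62)<.2)&(abs(P[...,1]+.18)<.2)&(P[...,2]>.05)&(P[...,2]<.1)
    z=P[m][:,2];h,e=np.histogram(z,50);zp=e[h.argmax()]+.0005
    m2=m&(abs(P[...,2]-zp)<.006)
    n,l,st,_=cv2.connectedComponentsWithStats(m2.astype(np.uint8))
    k=1+st[1:,4].argmax();Q=P[l==k]
    zf=np.linalg.lstsq(np.c_[Q[:,:2],np.ones(len(Q))],Q[:,2],rcond=None)[0]
    r=cv2.minAreaRect((Q[:,:2]*1000).astype(np.float32));print(c,zp,r,len(Q),zf)
    print(np.round(cv2.boxPoints(r)))
    G=P[(d>0)&(abs(P[...,0]-.6)<.15)&(abs(P[...,1]+.17)<.15)&(P[...,2]>.1)]
    print(len(G))
E
```

```text
scene 0.07446151565422336 ((609.0517578125, -201.31100463867188), (178.9927215576172, 208.34141540527344), 0.03165164589881897) 4135 [ 0.0009788  -0.00282241  0.0729635 ]
[[ 519.  -97.]
 [ 520. -306.]
 [ 699. -305.]
 [ 698.  -97.]]
781
side 0.07550745953423542 ((609.9718017578125, -208.09329223632812), (209.99404907226562, 178.6375274658203), 89.87982177734375) 5262 [0.00527116 0.00350791 0.07272143]
[[ 520. -313.]
 [ 699. -313.]
 [ 700. -103.]
 [ 521. -103.]]
1048
```

```bash
cat >> h.py <<'E'
from scipy.spatial.transform import Rotation as Ro
def plan(p,R,s=None,pc=None):
    s=s or bot.sense(); R0=Ro.from_quat(s["tcp_rot"]); p0=np.array(s["ee_pos"])
    return np.round(R0.inv().apply(np.array(p)-p0),4).tolist(),np.round((R0.inv()*R).as_rotvec(),4).tolist()
def tool(beta,yaw,y_h=True,flip=1):
    # z along fingers, beta below horizontal; y_h: tool y horizontal
    f=np.array([np.cos(yaw),np.sin(yaw),0]);u=np.array([0,0,1.])
    z=np.cos(beta)*f-np.sin(beta)*u; n=np.sin(beta)*f+np.cos(beta)*u
    lat=np.cross(u,f)
    if y_h: y=lat*flip
    else: y=n*flip
    x=np.cross(y,z); return Ro.from_matrix(np.c_[x,y,z])
E
python3 - <<'E'
from h import *
s=bot.sense();i=camera_info("wrist");R=np.array(i["R"]);c=-R.T@i["t"]
R0=Ro.from_quat(s["tcp_rot"]);print("cam in tool",R0.inv().apply(c-s["ee_pos"]),"cam z in tool",R0.inv().apply(R[2]),i["K"])
for n in ["chuck","workpiece","oil_bottle","screwdriver","parts_tray"]:
    r=look_for("scene",n);print(n,[(np.round(a["at"],3).tolist(),round(a["p"],2)) for a in r][:1])
for yh in (True,False):
  for fl in (1,-1):
    print(yh,fl,plan([.43,-.165,.27],tool(np.radians(60),0,yh,fl)), tool(np.radians(60),0,yh,fl).as_matrix()[:,0])
E
```

```text
cam in tool [ 7.43338372e-02  5.70285927e-05 -1.41603579e-01] cam z in tool [-2.92474212e-01 -7.63158898e-04  9.56273106e-01] [[296.57083459   0.         277.64423319]
 [  0.         296.57083459 213.04313534]
 [  0.           0.           1.        ]]
chuck [([0.59, 0.179, 0.059], 0.97)]
workpiece [([0.569, 0.111, 0.074], 0.9)]
oil_bottle [([0.78, 0.034, 0.107], 0.71)]
screwdriver [([0.434, 0.029, 0.022], 0.59)]
parts_tray [([0.526, -0.479, 0.02], 0.56)]
True 1 ([-0.4605, -0.5411, -0.0387], [-0.101, -0.517, -0.3769]) [-0.8660254  0.        -0.5      ]
True -1 ([-0.4605, -0.5411, -0.0387], [-0.7158, 0.1398, 2.6714]) [ 0.8660254 -0.         0.5      ]
False 1 ([-0.4605, -0.5411, -0.0387], [-0.4603, -0.3099, 1.1565]) [0. 1. 0.]
False -1 ([-0.4605, -0.5411, -0.0387], [0.3437, -0.5105, -1.9052]) [ 0. -1.  0.]
```

Request:
jog_arm(
  commands=[
    [[-0.46, -0.54, -0.04], [-0.46, -0.31, 1.157], 1],
    [[-0.46, -0.54, -0.04], [-0.46, -0.31, 1.157], 1],
    [[-0.46, -0.54, -0.04], [-0.46, -0.31, 1.157], 1],
    [[-0.46, -0.54, -0.04], [-0.46, -0.31, 1.157], 1],
    [[-0.46, -0.54, -0.04], [-0.46, -0.31, 1.157], 1],
    [[-0.46, -0.54, -0.04], [-0.46, -0.31, 1.157], 1],
    [[-0.46, -0.54, -0.04], [-0.46, -0.31, 1.157], 1],
    [[-0.46, -0.54, -0.04], [-0.46, -0.31, 1.157], 1],
    [[-0.46, -0.54, -0.04], [-0.46, -0.31, 1.157], 1],
    [[-0.46, -0.54, -0.04], [-0.46, -0.31, 1.157], 1],
    [[-0.46, -0.54, -0.04], [-0.46, -0.31, 1.157], 1],
    [[-0.46, -0.54, -0.04], [-0.46, -0.31, 1.157], 1],
    [[-0.46, -0.54, -0.04], [-0.46, -0.31, 1.157], 1],
    [[-0.46, -0.54, -0.04], [-0.46, -0.31, 1.157], 1],
    [[-0.46, -0.54, -0.04], [-0.46, -0.31, 1.157], 1],
    [[-0.46, -0.54, -0.04], [-0.46, -0.31, 1.157], 1],
    [[-0.46, -0.54, -0.04], [-0.46, -0.31, 1.157], 1],
    [[-0.46, -0.54, -0.04], [-0.46, -0.31, 1.157], 1],
    [[-0.46, -0.54, -0.04], [-0.46, -0.31, 1.157], 1],
    [[-0.46, -0.54, -0.04], [-0.46, -0.31, 1.157], 1],
  ],
)

```text
t: 2.27
ee_pos: [0.4305, -0.1672, 0.2709]
tcp_rot: [0.685, 0.682, 0.182, 0.183]
wrist_force: [1.3, 0.1, -0.3]
grip_width: -0.0
```

```bash
python3 - <<'E'
from h import *
s=bot.sense();print({k:np.round(v,3).tolist() for k,v in s.items()}); print(Ro.from_quat(s["tcp_rot"]).as_matrix().round(3))
i=camera_info("wrist");p,d=capture("wrist");cv2.imwrite("pics/w2.png",p[:,:,::-1]);np.save("pics/w2.npy",d)
print(i)
for n in ["console","guard","guard_edge","guard_lip","toggle","toggle_tip","strength_mark"]:
    r=look_for("wrist",n);print(n,[(np.round(a["at"],4).tolist(),round(a["p"],2)) for a in r][:2])
P=cloud(i,d)
m=(d>0)&(abs(P[...,0]-.62)<.2)&(abs(P[...,1]+.18)<.2)&(abs(P[...,2]-.075)<.006)
n,l,st,_=cv2.connectedComponentsWithStats(m.astype(np.uint8));k=1+st[1:,4].argmax();Q=P[l==k]
print(np.median(Q[:,2]),cv2.minAreaRect((Q[:,:2]*1000).astype(np.float32)),len(Q))
E
```

```text
{'t': 2.267, 'joint_positions': [-0.789, -0.193, -0.47, 0.906, 0.36, 0.858], 'qd': [0.062, -0.056, -0.055, 0.016, -0.009, 0.047], 'tau': [-1.737, -19.757, 38.263, -3.457, 1.266, -0.546], 'ee_pos': [0.431, -0.167, 0.271], 'tcp_rot': [0.685, 0.682, 0.182, 0.183], 'wrist_force': [1.339, 0.093, -0.309], 'ft_torque': [0.067, 0.431, 0.039], 'grip_width': -0.0}
[[ 0.005  0.867  0.499]
 [ 1.    -0.004 -0.002]
 [ 0.     0.499 -0.867]]
{'K': array([[296.57083459,   0.        , 277.64423319],
       [  0.        , 296.57083459, 213.04313534],
       [  0.        ,   0.        ,   1.        ]]), 'R': array([[ 0.86632895, -0.00413972,  0.49945672],
       [-0.15055043, -0.95562361,  0.2532155 ],
       [ 0.47624439, -0.29456134, -0.82850763]]), 't': array([-0.50863871, -0.13391686,  0.12747036])}
console [([0.5665, -0.1751, 0.0771], 0.66)]
guard [([0.5669, -0.1633, 0.1228], 0.61)]
guard_edge [([0.5669, -0.1679, 0.1216], 0.82), ([0.571, -0.4895, 0.0201], 0.22)]
guard_lip [([0.568, -0.1598, 0.1196], 0.82)]
toggle []
toggle_tip []
strength_mark [([0.6282, -0.2564, 0.1011], 0.64)]
0.0743330106434554 ((608.3660888671875, -204.1836395263672), (205.16419982910156, 177.8649139404297), 89.86239624023438) 10401
```

View pics/w2.png

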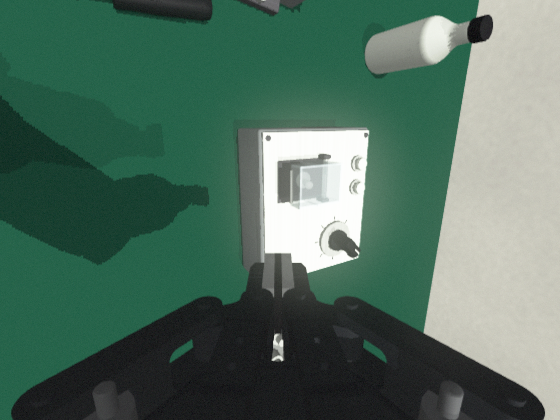

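```bash
cat >> h.py <<'E'
def proj(i,X):
    c=np.array(X)@np.array(i["R"]).T+np.array(i["t"]);q=c@np.array(i["K"]).T;return q[:,:2]/q[:,2:]
def model(cx,cy,yaw):
    R=np.array([[np.cos(yaw),-np.sin(yaw)],[np.sin(yaw),np.cos(yaw)]])
    def W(a): a=np.array(a,float)/1000; a[:,:2]=a[:,:2]@R.T+[cx,cy]; return a
    return dict(panel=W([[-90,-105,75],[90,-105,75],[90,105,75],[-90,105,75]]),
     roof=W([[-64,15,121],[0,15,121],[0,65,121],[-64,65,121]]),
     edge=W([[-64,15,101],[-64,65,101]]),lip=W([[-69,20,109],[-69,60,109]]),
     tog=W([[-30,40,78],[-43,40,109]]),ton=W([[-30,40,78],[-17,40,109]]),knob=W([[30,-55,119]]))
def overlay(fn,out,i,pose,crop,sc=5):
    im=cv2.imread(fn);x0,y0,x1,y1=crop
    im=cv2.resize(im[y0:y1,x0:x1],None,fx=sc,fy=sc,interpolation=cv2.INTER_CUBIC)
    col=dict(panel=(0,0,255),roof=(0,255,0),edge=(255,0,0),lip=(255,0,255),tog=(0,200,255),ton=(255,200,0),knob=(0,0,255))
    for k,X in model(*pose).items():
        q=((proj(i,X)-[x0,y0]+.5)*sc).astype(np.int32)
        if len(q)>1: cv2.polylines(im,[q],k in("panel","roof"),col[k],1)
        else: cv2.circle(im,tuple(map(int,q[0])),4,col[k],1)
    cv2.imwrite(out,im)
E
python3 - <<'E'
from h import *
i=camera_info("wrist");d=np.load("pics/w2.npy");P=cloud(i,d)
m=(d>0)&(abs(P[...,2]-.075)<.006)&(abs(P[...,0]-.61)<.12)&(P[...,1]>-.32)&(P[...,1]<-.08)
Q=P[m]
for y0 in np.arange(-.28,-.1,.02):
    q=Q[abs(Q[:,1]-y0)<.01]; print("y",round(y0,3),"xmin/max",np.percentile(q[:,0],[.5,99.5]).round(4))
for x0 in np.arange(.53,.7,.02):
    q=Q[abs(Q[:,0]-x0)<.01]; print("x",round(x0,3),"ymin/max",np.percentile(q[:,1],[.5,99.5]).round(4))
overlay("pics/w2.png","pics/w2o.png",i,(.609,-.204,0),(230,115,385,280))
for c in("scene","side"):
    overlay(f"pics/{c}1.png",f"pics/{c}1o.png",camera_info(c),(.609,-.204,0),(190,150,310,265) if c=="scene" else (235,205,360,325),5)
E
```

```text
y -0.28 xmin/max [0.5666 0.6942]
y -0.26 xmin/max [0.5205 0.6949]
y -0.24 xmin/max [0.5204 0.6937]
y -0.22 xmin/max [0.5207 0.6938]
y -0.2 xmin/max [0.52   0.6941]
y -0.18 xmin/max [0.52  0.694]
y -0.16 xmin/max [0.5198 0.6937]
y -0.14 xmin/max [0.5202 0.6934]
y -0.12 xmin/max [0.5202 0.6931]
x 0.53 ymin/max [-0.2631 -0.0971]
x 0.55 ymin/max [-0.2591 -0.0972]
x 0.57 ymin/max [-0.2781 -0.0963]
x 0.59 ymin/max [-0.2981 -0.0964]
x 0.61 ymin/max [-0.3002 -0.0966]
x 0.63 ymin/max [-0.3    -0.0967]
x 0.65 ymin/max [-0.2998 -0.0969]
x 0.67 ymin/max [-0.2992 -0.0971]
x 0.69 ymin/max [-0.2994 -0.096 ]
```

View pics/w2o.png

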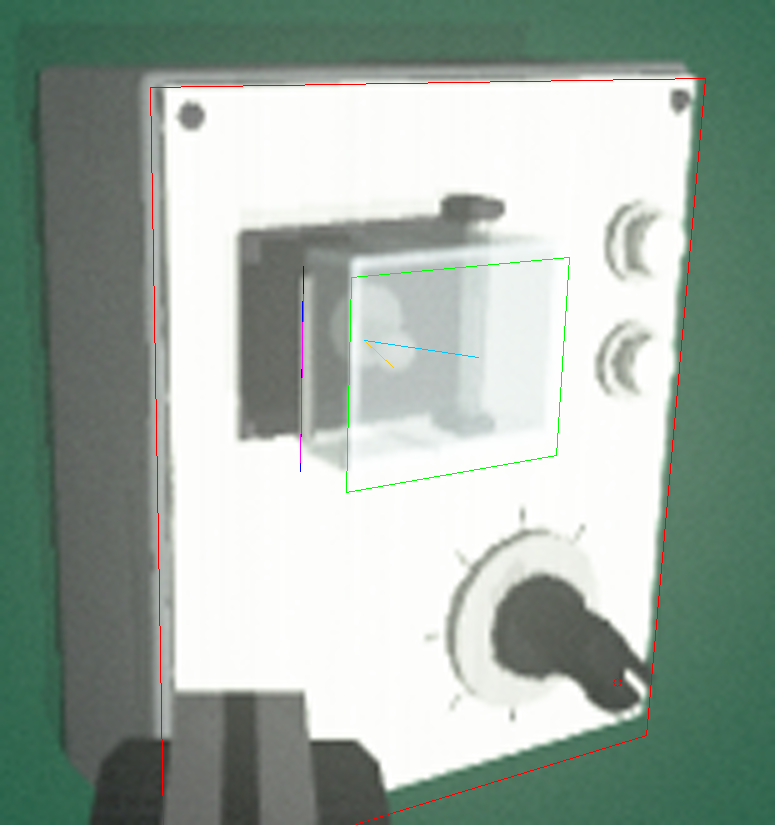

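View pics/scene1o.png

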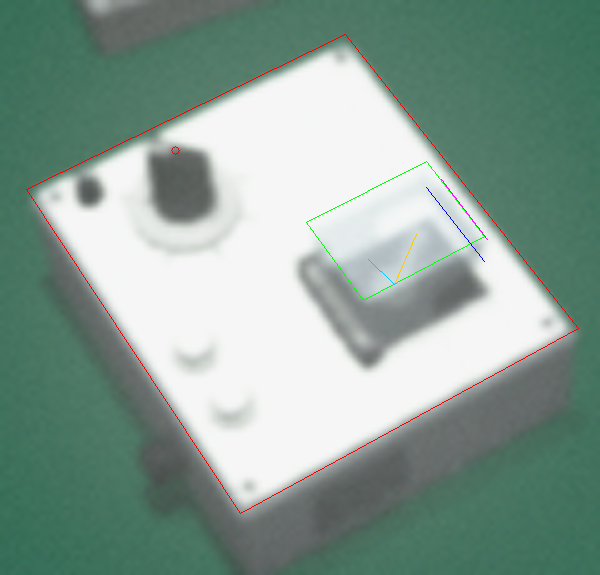

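View pics/side1o.png

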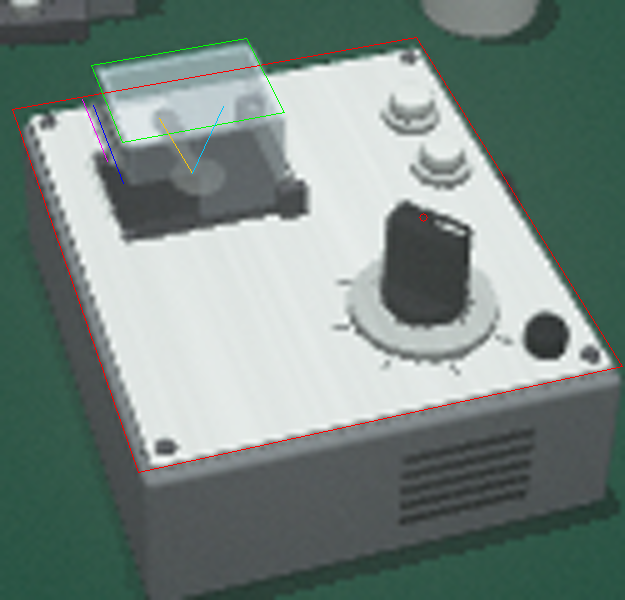

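The overlays agree with the console at about (0.608, -0.202), yaw about 0. That puts the guard centre at y ≈ -0.161 and the hinge at x ≈ 0.608. The roof's front edge is at overlay x = 350 on both the model and the picture. The toggle is in its off position at overlay (375,320).

The closed fingers flare out along tool y, so I'll use tool y horizontal, which gives a clean wedge with the camera above.

```bash
python3 - <<'E'
from h import *
print(plan([.48,-.161,.16],tool(np.radians(50),0,True,-1)))
E
```

```text
([0.0016, -0.0124, 0.1218], [-0.1368, 0.1366, 1.5679])
```

Request:
jog_arm(
  commands=[
    [[0.0016, -0.0124, 0.01], [-0.1368, 0.1366, 1.568], 1],
    [[0.0016, -0.0124, 0.01], [-0.1368, 0.1366, 1.568], 1],
    [[0.0016, -0.0124, 0.01], [-0.1368, 0.1366, 1.568], 1],
    [[0.0016, -0.0124, 0.01], [-0.1368, 0.1366, 1.568], 1],
    [[0.0016, -0.0124, 0.02], [-0.1368, 0.1366, 1.568], 1],
    [[0.0016, -0.0124, 0.03], [-0.1368, 0.1366, 1.568], 1],
    [[0.0016, -0.0124, 0.04], [-0.1368, 0.1366, 1.568], 1],
    [[0.0016, -0.0124, 0.05], [-0.1368, 0.1366, 1.568], 1],
    [[0.0016, -0.0124, 0.06], [-0.1368, 0.1366, 1.568], 1],
    [[0.0016, -0.0124, 0.08], [-0.1368, 0.1366, 1.568], 1],
    [[0.0016, -0.0124, 0.1], [-0.1368, 0.1366, 1.568], 1],
    [[0.0016, -0.0124, 0.1218], [-0.1368, 0.1366, 1.568], 1],
    [[0.0016, -0.0124, 0.1218], [-0.1368, 0.1366, 1.568], 1],
    [[0.0016, -0.0124, 0.1218], [-0.1368, 0.1366, 1.568], 1],
    [[0.0016, -0.0124, 0.1218], [-0.1368, 0.1366, 1.568], 1],
    [[0.0016, -0.0124, 0.1218], [-0.1368, 0.1366, 1.568], 1],
    [[0.0016, -0.0124, 0.1218], [-0.1368, 0.1366, 1.568], 1],
  ],
)

```text
t: 4.08
ee_pos: [0.4804, -0.1625, 0.1605]
tcp_rot: [0.94, 0.0, 0.342, 0.001]
wrist_force: [-0.1, 0.2, 0.1]
grip_width: 0.0
```

```bash
cat > look.py <<'E'
import sys
from h import *
n=sys.argv[1];pose=(.608,-.201,0)
s=bot.sense();print({k:np.round(s[k],3).tolist() for k in("t","joint_positions","ee_pos","wrist_force","grip_width")}); print(Ro.from_quat(s["tcp_rot"]).as_matrix().round(3).tolist())
i=camera_info("wrist");p,d=capture("wrist");cv2.imwrite(f"pics/w{n}.png",p[:,:,::-1]);np.save(f"pics/w{n}.npy",d)
p2,d2=capture("side");cv2.imwrite(f"pics/s{n}.png",p2[:,:,::-1])
overlay(f"pics/w{n}.png",f"pics/w{n}o.png",i,pose,(170,60,390,225),3)
X=np.array([s["ee_pos"]]);print("tcp px wrist",proj(i,X),"side",proj(camera_info("side"),X))
im=cv2.imread(f"pics/s{n}.png")[130:330,150:400];cv2.imwrite(f"pics/s{n}c.png",cv2.resize(im,None,fx=3,fy=3,interpolation=cv2.INTER_CUBIC))
im=cv2.imread(f"pics/w{n}.png");cv2.imwrite(f"pics/w{n}c.png",cv2.resize(im[0:300,100:460],None,fx=2,fy=2,interpolation=cv2.INTER_CUBIC))
E
python3 look.py 3
```

```text
{'t': 4.083, 'joint_positions': [-0.762, -0.091, -0.799, 0.316, 0.459, 2.51], 'ee_pos': [0.48, -0.162, 0.161], 'wrist_force': [-0.147, 0.237, 0.133], 'grip_width': 0.0}
[[0.766, -0.0, 0.643], [0.001, -1.0, -0.001], [0.643, 0.002, -0.766]]
tcp px wrist [[277.39116137 268.32764876]] side [[220.5823554  213.75813572]]
```

View pics/w3c.png

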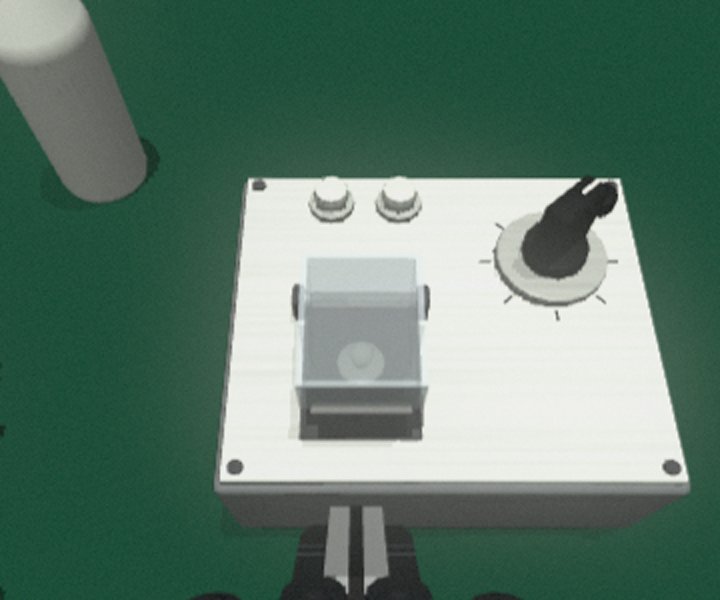

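View pics/s3c.png

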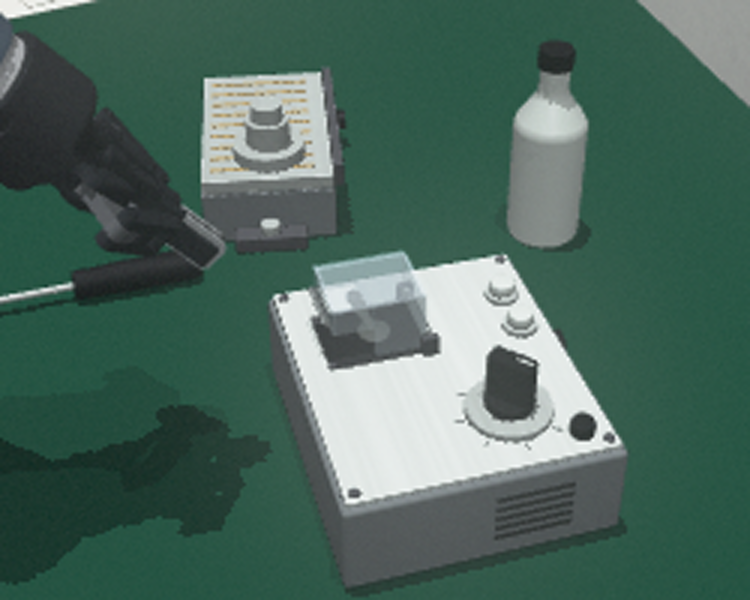

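View pics/w3o.png

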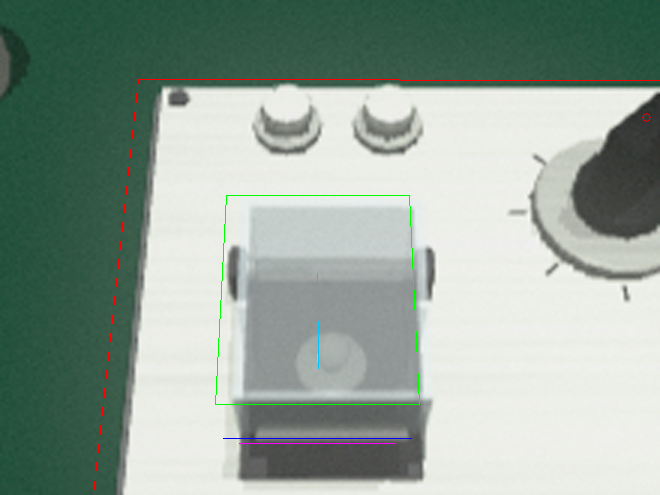

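The wrist picture now shows the fingertip centre at x ≈ 278 (raw) and the guard centre at about 281, so the guard is at y ≈ -0.165. The guard is shut and the toggle leans towards me. I'll approach in front of the lip.

Request:
jog_arm(
  commands=[
    [[-0.003, 0.002, 0.02], [0, 0, 0], 1],
    [[-0.006, 0.002, 0.035], [0, 0, 0], 1],
    [[-0.01, 0.002, 0.05], [0, 0, 0], 1],
    [[-0.013, 0.002, 0.065], [0, 0, 0], 1],
    [[-0.0165, 0.002, 0.08], [0, 0, 0], 1],
    [[-0.0165, 0.002, 0.08], [0, 0, 0], 1],
    [[-0.0165, 0.002, 0.08], [0, 0, 0], 1],
    [[-0.0165, 0.002, 0.08], [0, 0, 0], 1],
  ],
)

```text
t: 4.85
ee_pos: [0.5188, -0.1645, 0.0883]
tcp_rot: [0.94, -0.001, 0.342, 0.0]
wrist_force: [-0.1, -0.1, -0.1]
grip_width: -0.002
```

```bash
python3 look.py 4
```

```text
{'t': 4.85, 'joint_positions': [-0.692, 0.088, -0.876, 0.033, 0.421, 2.578], 'ee_pos': [0.519, -0.164, 0.088], 'wrist_force': [-0.061, -0.089, -0.098], 'grip_width': -0.002}
[[0.766, -0.002, 0.642], [-0.001, -1.0, -0.001], [0.642, -0.0, -0.766]]
tcp px wrist [[277.42315873 268.36652698]] side [[243.35150682 240.83101269]]
```

View pics/w4c.png

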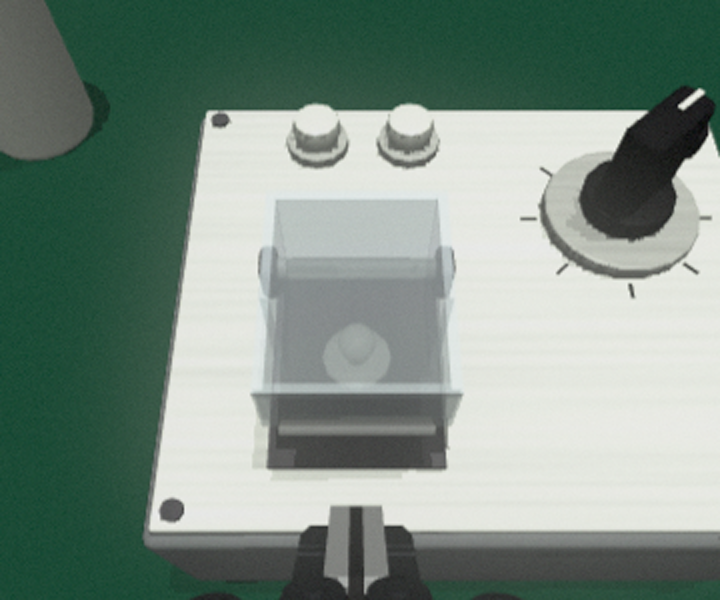

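View pics/s4c.png

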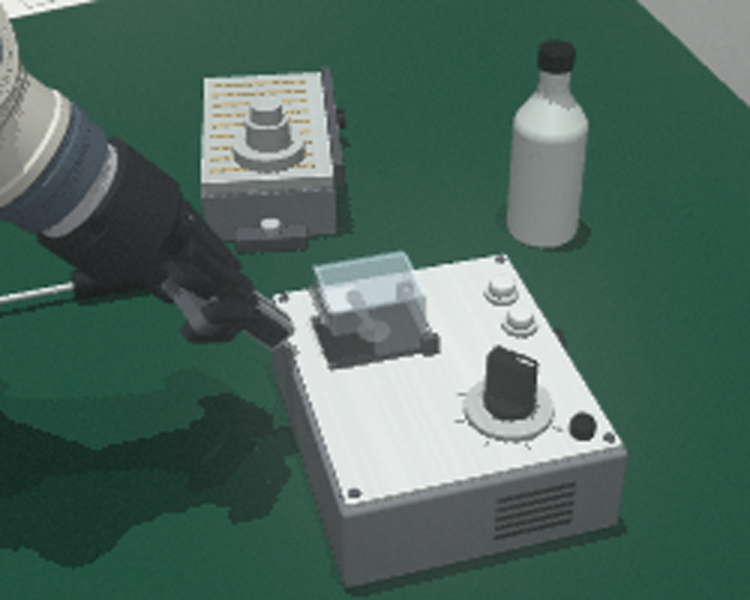

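Request:
jog_arm(
  commands=[
    [[0.0046, 0, 0.0039], [0, 0, 0], 1],
    [[0.0092, 0, 0.0077], [0, 0, 0], 1],
    [[0.0138, 0, 0.0116], [0, 0, 0], 1],
    [[0.0169, 0, 0.0141], [0, 0, 0], 1],
    [[0.0197, 0, 0.0132], [0, 0, 0], 1],
    [[0.0224, 0, 0.0122], [0, 0, 0], 1],
    [[0.0248, 0, 0.011], [0, 0, 0], 1],
    [[0.0271, 0, 0.0097], [0, 0, 0], 1],
    [[0.0291, 0, 0.0081], [0, 0, 0], 1],
    [[0.0311, 0, 0.0065], [0, 0, 0], 1],
    [[0.0311, 0, 0.0065], [0, 0, 0], 1],
    [[0.0311, 0, 0.0065], [0, 0, 0], 1],
  ],
)

```text
t: 5.95
ee_pos: [0.5469, -0.1645, 0.103]
tcp_rot: [0.94, -0.001, 0.342, 0.0]
wrist_force: [0.1, -0.2, -0.9]
grip_width: 0.001
```

```bash
python3 look.py 5
```

```text
{'t': 5.95, 'joint_positions': [-0.645, 0.101, -0.808, 0.071, 0.396, 2.621], 'ee_pos': [0.547, -0.164, 0.103], 'wrist_force': [0.079, -0.177, -0.924], 'grip_width': 0.001}
[[0.766, -0.002, 0.643], [-0.002, -1.0, -0.001], [0.643, -0.0, -0.766]]
tcp px wrist [[277.3871965  268.33251936]] side [[257.06413219 232.41515119]]
```

View pics/w5c.png

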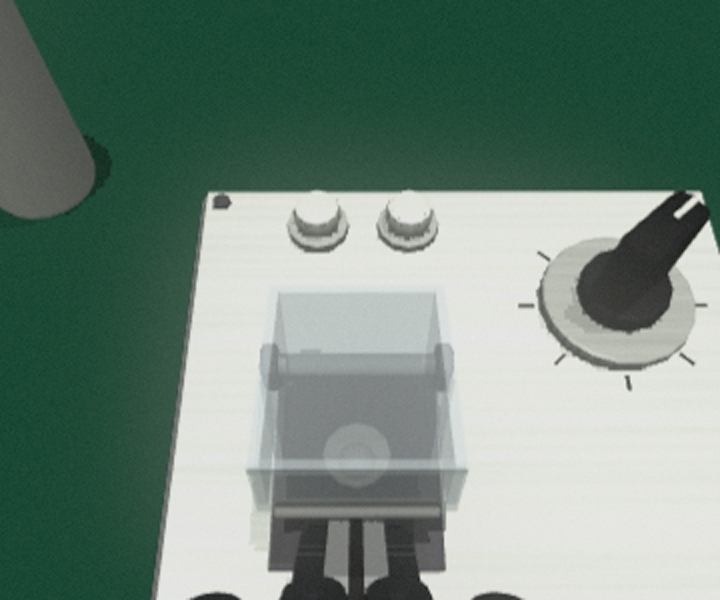

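View pics/s5c.png

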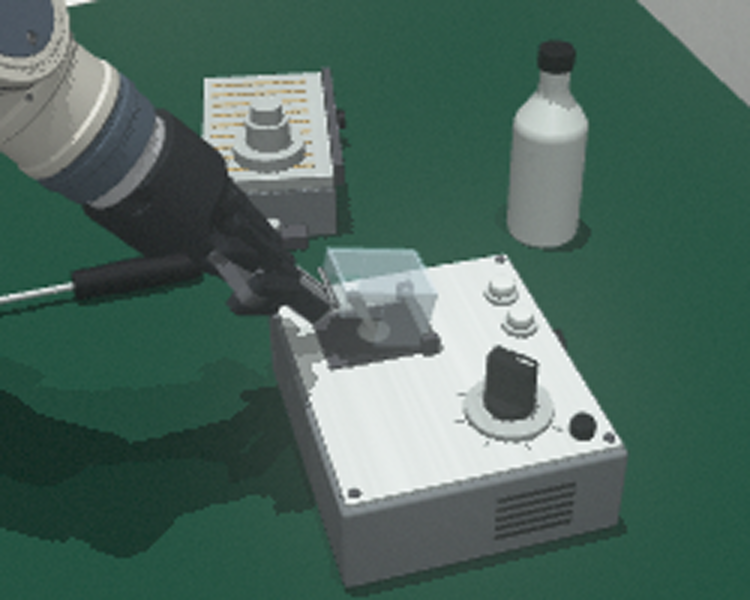

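The side picture shows the finger under the lip with the guard partly raised, and a load of about 0.9 N on the finger. Next I'll push horizontally to lift it further and throw the toggle.

Request:
jog_arm(
  commands=[
    [[0.002, 0, 0.0017], [0, 0, 0], 1],
    [[0.004, 0, 0.0034], [0, 0, 0], 1],
    [[0.006, 0, 0.005], [0, 0, 0], 1],
    [[0.008, 0, 0.0067], [0, 0, 0], 1],
    [[0.01, 0, 0.0084], [0, 0, 0], 1],
    [[0.012, 0, 0.01], [0, 0, 0], 1],
    [[0.014, 0, 0.0117], [0, 0, 0], 1],
    [[0.016, 0, 0.0134], [0, 0, 0], 1],
    [[0.018, 0, 0.015], [0, 0, 0], 1],
    [[0.02, 0, 0.0167], [0, 0, 0], 1],
    [[0.02, 0, 0.0167], [0, 0, 0], 1],
    [[0.02, 0, 0.0167], [0, 0, 0], 1],
  ],
)

```text
t: 7.05
ee_pos: [0.5731, -0.1644, 0.1027]
tcp_rot: [0.94, -0.001, 0.342, -0.0]
wrist_force: [-0.2, 0.2, -0.3]
grip_width: 0.003
```

```bash
python3 look.py 6
```

```text
{'t': 7.05, 'joint_positions': [-0.606, 0.138, -0.764, 0.065, 0.374, 2.655], 'ee_pos': [0.573, -0.164, 0.103], 'wrist_force': [-0.237, 0.157, -0.332], 'grip_width': 0.003}
[[0.767, -0.002, 0.642], [-0.002, -1.0, -0.001], [0.642, -0.001, -0.767]]
tcp px wrist [[277.39561726 268.339021  ]] side [[270.00757753 230.13359233]]
```

View pics/w6c.png

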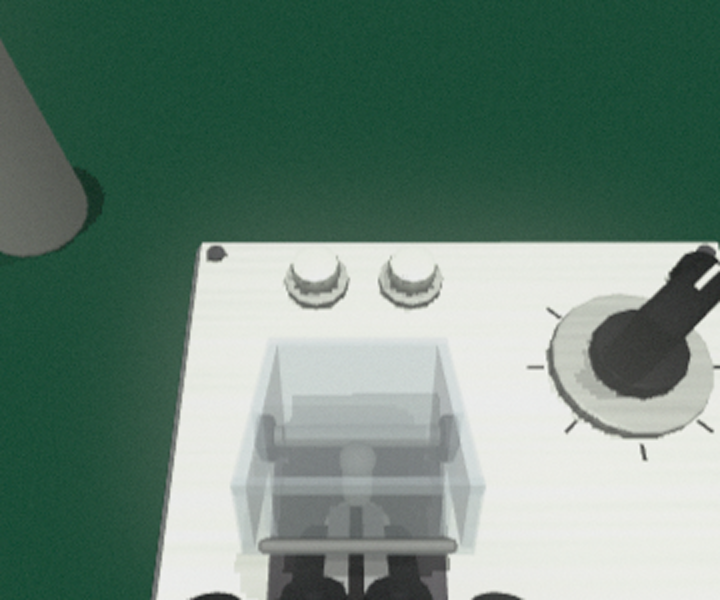

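View pics/s6c.png

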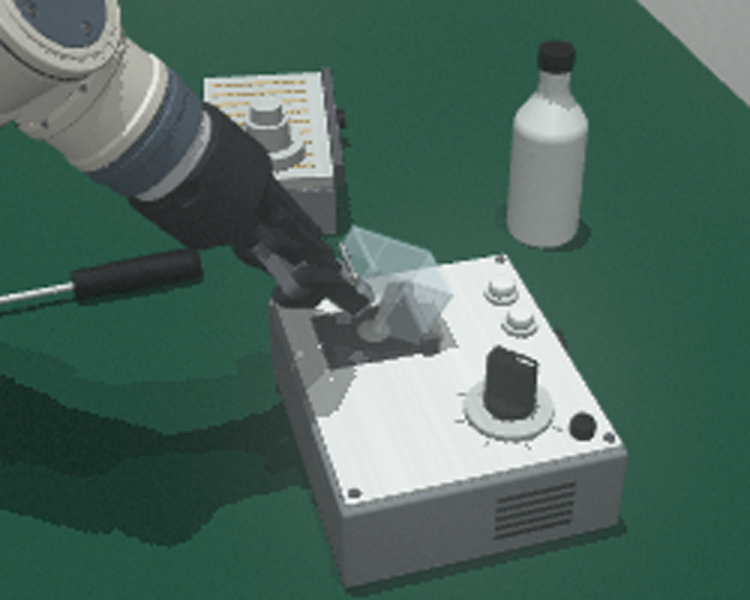

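The side and wrist pictures show the toggle leaning to the hinge side, with its ball at (357,460) beyond the fingertip, and the guard held up by the finger. I'll draw out along the reverse path.

Request:
jog_arm(
  commands=[
    [[-0.005, 0, -0.0042], [0, 0, 0], 1],
    [[-0.01, 0, -0.0084], [0, 0, 0], 1],
    [[-0.015, 0, -0.0125], [0, 0, 0], 1],
    [[-0.02, 0, -0.0167], [0, 0, 0], 1],
    [[-0.0247, 0, -0.0143], [0, 0, 0], 1],
    [[-0.0294, 0, -0.0119], [0, 0, 0], 1],
    [[-0.0341, 0, -0.0094], [0, 0, 0], 1],
    [[-0.038, 0, -0.0127], [0, 0, 0], 1],
    [[-0.042, 0, -0.016], [0, 0, 0], 1],
    [[-0.046, 0, -0.0194], [0, 0, 0], 1],
    [[-0.0509, 0, -0.0234], [0, 0, 0], 1],
    [[-0.0509, 0, -0.04], [0, 0, 0], 1],
    [[-0.05, 0, -0.06], [0, 0, 0], 1],
    [[-0.05, 0, -0.08], [0, 0, 0], 1],
    [[-0.05, 0, -0.08], [0, 0, 0], 1],
    [[-0.05, 0, -0.08], [0, 0, 0], 1],
    [[-0.05, 0, -0.08], [0, 0, 0], 1],
  ],
)

```text
t: 8.57
ee_pos: [0.4832, -0.1645, 0.1318]
tcp_rot: [0.94, -0.001, 0.342, 0.0]
wrist_force: [-0.2, 0.4, 0.2]
grip_width: -0.003
```

```bash
python3 look.py 7
```

```text
{'t': 8.567, 'joint_positions': [-0.76, -0.042, -0.848, 0.217, 0.458, 2.514], 'ee_pos': [0.483, -0.164, 0.132], 'wrist_force': [-0.205, 0.394, 0.225], 'grip_width': -0.003}
[[0.766, -0.002, 0.643], [-0.002, -1.0, -0.001], [0.643, -0.0, -0.766]]
tcp px wrist [[277.38807484 268.33691649]] side [[223.5834733  226.46112128]]
```

View pics/w7c.png

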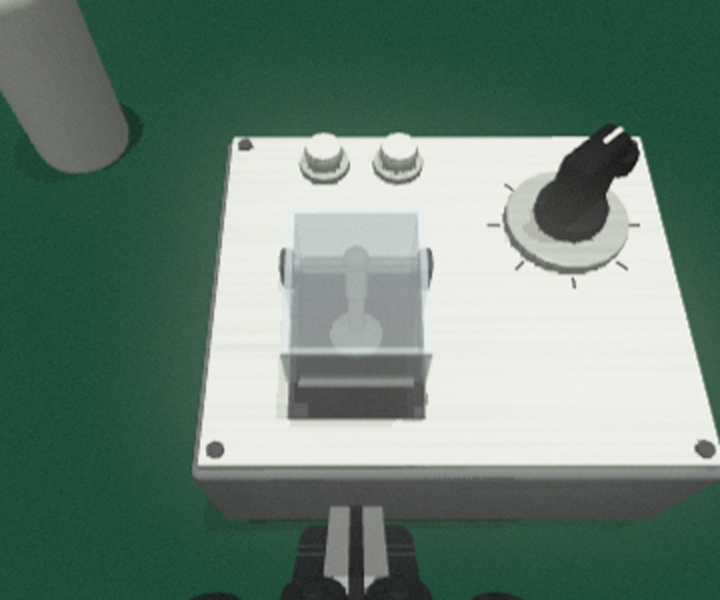

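View pics/s7c.png

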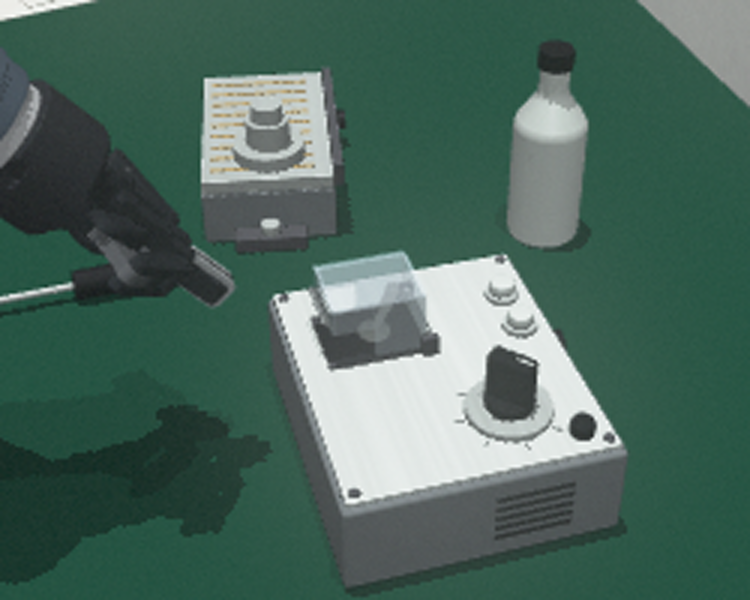

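The guard is shut, with its side-view outline back where it was before the lift. Beneath it the toggle leans to the hinge, its ball at (356,255). The knob and the other things look unmoved, and the finger is clear.

```bash
python3 - <<'E'
from workcell import bot
print(bot.finish_job())
E
```

```text
the job is handed in; nothing more can be done
None
```

The chuck is switched on and the job is handed in, at about 8.7 s on the robot's clock. I slid the closed fingertips under the lip, lifted the guard and pushed the toggle over to the hinge side. Then I drew the fingers out and let the guard fall shut.

**What touched the guard:** I lifted it with the upper side faces of both closed fingers, held as a wedge. I did not use the outer back face of one finger, because the finger linkages flare out on that side.

**Last checks:**
- **Toggle and guard:** the last side and wrist pictures show the guard shut, with the toggle leaning to the hinge beneath it.
- **Other things:** by eye, the knob, workpiece, bottle and screwdriver had not moved. The parts tray was outside those views, so I did not recheck it.
- **Forces:** the end-of-move wrist-force readings stayed at about 1.3 N or less, and the finger was clear of everything at the end.

**Disagreement:** the cameras put the console's y position up to 7 mm apart. I settled it by lining the finger up with the guard in the wrist picture, and contact went as planned.

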